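# Put the casting kit back in its tray, crucibles nested

## Robot

A 7-joint arm with a two-finger parallel gripper is mounted at the origin on a cart in front of the work surface, level with it; the furniture and walls round the work are solid. World frame = base frame: x ahead of the robot, y to its left, z up, the work surface at z = 0. Lengths are in m, angles in rad, forces in N, time in s.
With the tool pointing down it reaches from about 0.375 to 0.925 m from the base axis. Payload 3.1 kg.
Tool frame: the origin (TCP) lies between the finger pads; the fingertips stand 19 mm ahead of it and the grasp point (between the pads) is the TCP; z points along the fingers, y is the direction in which the jaws open and shut (so a half turn about z gives the same grasp; the last joint's range is limited). The gripper opens to 85 mm and grips with 20 to 120 N. Pads are 22 mm wide; open, the fingers measure 114 mm over their backs; the gripper's body (76 mm by 85 mm) begins 54 mm behind the grasp point. The pads swing forward as they close: fully open they stand 13 mm farther back than shut.
Start: joints at [1.162, 0.383, 0.044, 1.598, -0.018, 1.161, -0.05], TCP at [0.199, -0.619, 0.211] pointing down, gripper open.
Joint ranges: [-2.61, 2.61], [-0.41, 2.15], [-1.48, 1.57], [0, 2.5], [-1.57, 4.71], [0.05, 1.97], [-2.85, 2.85]. Speed limits (rad/s): [2.79, 2.79, 3.14, 3.14, 3.14, 3.14, 3.14].

## Interface

Orientations are given as a unit quaternion [x, y, z, w].
In Python, from bench import move_ptp, movel, move_j, move_gripper, pause, inverse_kinematics, read_camera, camera_params, MotionError, sign_off, look_for, tip_of, read_time_s, read_qpos, read_joint_vel, read_effort, read_eef_pos, read_tcp_rot, read_ft_force, read_ft_torque, read_finger_gap gives the robot as it stands. Calls block until the motion is done:
- move_ptp(position, orientation): joint-space move of the TCP to a pose.
- movel(position, orientation=None, speed=0.15): straight line of the TCP; orientation=None keeps the orientation; speed is the mean speed in m/s.
- move_j(angles): joint-space move.
- move_gripper(opening, effort=None): finger opening in m; effort is the grip in N (None keeps the last); returns when the fingers have stopped.
- pause(seconds).
- inverse_kinematics(position, orientation): joint angles nearest the present ones, or None.
- read_camera(name): name is "scene" or "side" or "wrist"; returns the picture (400x640x3 uint8, red, green, blue); there is no depth.
- camera_params(name): a dict with "K" (3x3 intrinsics, pixels), "dist_coeffs" ([k1, k2, p1, p2, k3] as OpenCV has them; the pictures are not rectified), "camera_from_world" (4x4, takes a point from world to camera coordinates). Camera axes: x right, y down, z forward; pixel columns grow to the right and rows downward; lengths in m; the calibration is good to about 2 mm. A picture is of the moment at which its call begins: read the wrist's pose just before it. camera_params takes no time and is no camera call; for the wrist camera it gives the pose at the moment of the call.
A pose or a line that the arm cannot do raises MotionError and nothing moves.
- sign_off(): hands the job in, once; it reports no verdict.
Trained networks look in the newest picture that a camera, given by its name, has taken for a name from the list of things; names that differ only in an ending like _2 or _b are one class to them, and where a whole thing is asked for, a point or a joint stands for the part that bears it (a point fixed in the world has none). Each returns a list of dicts, best first, with "confidence" (0 to 1); they miss things now and then, are a little off and sometimes report something else, mostly with a low value. They report only what shows in the picture. A call takes as long as a camera call. They do not tell look-alikes from the thing itself.
- look_for(camera, name): "at" ([column, row] in pixels, amid what is visible of it).
- tip_of(camera, name): "at" ([column, row] in pixels: a listed point, or the origin of a listed thing).
Readings, each from a call of its own:
- read_time_s(): time.
- read_qpos(): joint angles.
- read_joint_vel(): joint speeds.
- read_effort(): joint torques, N m.
- read_eef_pos(): TCP position.
- read_tcp_rot(): TCP orientation.
- read_ft_force(): force on the tool from outside, world axes, zero at the start.
- read_ft_torque(): the same for the moment, N m.
- read_finger_gap(): finger opening in m.
Only numpy, scipy, OpenCV 4.12 (cv2) and the standard library are available. Lean on these libraries where they do the work, as an engineer would, in place of code of your own. Each camera call takes 0.05 s, during which the arm holds its last target.

## Task

Put the casting kit back in its wooden tray: nest the two loose conical clay crucibles in the large one that stands in the tray, each in the next larger, lowering each gently until it just rests so that the brittle clay is neither dropped nor wedged tight; lay the steel-handled stirring rod in the long trough and set the lidded flux tin flat in the free bay. Leave the look-alikes where they are on the bench: the wide shallow melting dish, the plastic beaker and the wooden-handled file.

Things in the scene. Friction and masses are not known exactly. Their poses are not given: they have to be found in the camera images.
- tray: Fixed wooden tray 170 x 204 mm (x by y), y to the robot's left +-0.2 rad; origin: centre of the underside. Floor 6 mm up, outer walls 21 mm high, dividers 17. In its frame: trough along y, inside 66 (x) x 188 mm (y), centre x -44, y 0; free bay for the tin, inside 82 (x) x 100 (y), centre x 36, y -44; crucible bay, centre x 36, y 53, with a bored seat 16 mm high, 3 mm play.
- crucible_large: Large conical clay crucible standing in the tray's crucible bay, where it stays: rim 76 mm across, 62 mm high, loose, 0.28 kg. Origin: centre of the underside, z up. All three buff-brown crucibles have 8 mm walls and floor and one taper (radius grows 0.16 mm per mm of height, inside and out), so each rests by its taper in the next larger.
- crucible_medium: Medium conical clay crucible, standing: rim 65 mm across, underside 48, 54 mm high, 0.17 kg; grip across the rim from outside. Origin: centre of the underside, z up. Resting in the large one, its underside is about 24 mm above the large one's underside and its rim about 16 mm above the large one's rim.
- crucible_small: Small conical clay crucible, standing: rim 54 mm across, underside 40, 45 mm high, 0.10 kg; grip across the rim from outside. Origin: centre of the underside, z up. Resting in the medium one, its underside is about 25 mm above the medium one's underside and its rim about 16 mm above the medium one's rim.
- flux_tin: Round white lidded flux tin, 46 mm across, 18 mm high, lid fixed, standing flat, about 0.06 kg. Origin: centre of the underside, z up. Goes in the tray's free bay. (Round the work, in world x, y: lamp head 0.18 to 0.27 m up beyond x 0.61, y -0.30 to -0.08; lamp foot beyond x 0.51, y 0.13 to 0.34; tall side panel of the bench at y 0.54, beside the start pose.)
- stirring_rod: Stirring rod, lying, 170 mm long: eight-sided steel handle 14 mm across flats and 75 mm long, brass ferrule, black graphite shaft 9 mm thick. x points along it to the shaft's tip. Origin: on the rod's axis at mid-length, 7 mm above what it lies on. Handle from x = -85 to -10 mm, balance point near x = -35 mm. Goes along the trough, either way round.
- melting_dish: Look-alike, not of the kit: wide shallow brown melting dish, 90 mm across, 40 mm high. Origin: centre of the underside. Stays where it is.
- beaker: Look-alike, not of the kit: tapered milky plastic beaker, 63 mm across the rim, 74 mm high. Origin: centre of the underside. Stays where it is.
- file: Look-alike, not of the kit: needle file with a turned wooden handle, 200 mm long along its y axis (handle towards +y), up to 19 mm thick. Origin: under its middle. Stays where it is.
Mind the look-alikes: they are no part of the job. Leave any blue or pink look-alike of the flux_tin alone.

How it is judged:
At the end, for the whole second after the job is handed in: Large crucible in its seat (10 mm); medium nested in it, small in the medium: centred within 8 mm, tilt under 0.15 rad, underside 17-33 mm (medium) or 18-34 mm (small) above the next one's; tin flat on the free bay's floor; rod on the trough's floor along it (0.3 rad, 22 mm); all at rest (x of crucible_large in the frame of tray between 0.026 and 0.046 m and y of crucible_large in the frame of tray between 0.043 and 0.063 m and z of crucible_large in the frame of tray below 0.012 m and angle between crucible_large's own z axis and vertical below 0.1 rad and horizontal distance between crucible_medium and crucible_large below 0.008 m and z of crucible_medium in the frame of crucible_large between 0.017 and 0.033 m and angle between each of crucible_medium, crucible_small, flux_tin's own z axis and vertical below 0.15 rad and horizontal distance between crucible_small and crucible_medium below 0.008 m and z of crucible_small in the frame of crucible_medium between 0.018 and 0.034 m and x of flux_tin in the frame of tray between 0.016 and 0.056 m and y of flux_tin in the frame of tray between -0.073 and -0.015 m and z of flux_tin in the frame of tray between 0.002 and 0.01 m and x of stirring_rod in the frame of tray between -0.073 and -0.015 m and y of stirring_rod in the frame of tray between -0.022 and 0.022 m and z of stirring_rod in the frame of tray between 0.008 and 0.018 m and angle between the x axis of stirring_rod and the y axis of tray, either way round below 0.3 rad and linear speed of each of crucible_large, crucible_medium, crucible_small, flux_tin, stirring_rod below 0.02 m/s); the robot touches nothing.
It fails at once if two crucibles are pressed or struck together with more than 60 N (contact force between any of crucible_medium, crucible_small and crucible_large above 60 N or contact force between crucible_small and crucible_medium above 60 N).
It fails at once if a look-alike is moved by more than 20 mm (distance of any of melting_dish, beaker, file from where it was at the start of the episode above 0.02 m).
It also fails if it takes over 120 s, if anything falls off the work surface, if the arm or the gripper's body presses on something with over 40 N, if the wrist force passes 120 N, or if a joint passes its speed limit or range.

## Working session

There is one attempt and no reset: what is moved stays moved. The work goes in short steps, each a Python script; the robot and the scene stay as the last script left them, time stands still between calls to the robot, and variables do not carry over. Pictures are saved under pics/ and viewed, and the job is handed in when it is done.

```bash
ls; mkdir -p pics
python3 - <<'E'
from bench import *
import cv2
for c in ["scene","side","wrist"]:
    im=read_camera(c); cv2.imwrite(f"pics/{c}0.png",im[:,:,::-1])
    p=camera_params(c); print(c,p["K"],p["dist_coeffs"]); print(p["camera_from_world"])
    for n in ["tray","crucible_large","crucible_medium","crucible_small","flux_tin","stirring_rod","melting_dish","beaker","file"]:
        print(n,[(d["at"],round(d["confidence"],2)) for d in look_for(c,n)], "|",[(d["at"],round(d["confidence"],2)) for d in tip_of(c,n)])
print(read_time_s(),read_eef_pos(),read_tcp_rot(),read_ft_force())
E
```

```text
pics
scene [[405.61596084   0.         318.11447952]
 [  0.         405.61596084 198.24128912]
 [  0.           0.           1.        ]] [-0.03951528  0.          0.          0.          0.        ]
[[-0.53331257 -0.84570962  0.01878645  0.15696415]
 [-0.65391149  0.39807087 -0.64338118  0.40396867]
 [ 0.53663532 -0.35540795 -0.76531544  1.18369329]
 [ 0.          0.          0.          1.        ]]
tray [([289.0, 219.4], 0.85)] | [([286.3, 217.0], 0.61), ([388.3, 165.5], 0.39)]
crucible_large [([267.6, 209.4], 0.78)] | [([267.5, 213.8], 0.56)]
crucible_medium [([244.1, 267.5], 0.74), ([346.3, 175.6], 0.61)] | []
crucible_small [([207.4, 262.9], 0.67), ([291.2, 218.3], 0.46)] | [([213.0, 269.0], 0.67)]
flux_tin [([368.9, 166.2], 0.71), ([372.2, 190.5], 0.62), ([394.6, 151.2], 0.54)] | [([372.1, 193.1], 0.68), ([371.1, 172.1], 0.57), ([331.2, 192.0], 0.43), ([392.2, 152.7], 0.42)]
stirring_rod [([248.4, 265.3], 0.53)] | [([236.5, 271.2], 0.74)]
melting_dish [([370.2, 166.5], 0.62)] | []
beaker [([351.2, 199.1], 0.68)] | [([353.5, 207.4], 0.6)]
file [([396.5, 173.2], 0.6)] | [([387.4
[... 1134 characters left out ...]
77675679]
 [  0.           0.           1.        ]] [-0.06272482  0.          0.          0.          0.        ]
[[ 3.05528470e-01 -9.52182920e-01 -2.00801678e-04 -6.50614778e-01]
 [-9.09306586e-01 -2.91833228e-01  2.96639344e-01 -3.76553644e-02]
 [-2.82513517e-01 -9.04491745e-02 -9.54989560e-01  3.79751841e-01]
 [ 0.00000000e+00  0.00000000e+00  0.00000000e+00  1.00000000e+00]]
tray [] | []
crucible_large [] | []
crucible_medium [] | []
crucible_small [] | []
flux_tin [] | []
stirring_rod [] | []
melting_dish [] | []
beaker [] | []
file [] | []
2.85 [ 0.19881521 -0.61883901  0.21105312] [ 9.87946494e-01  1.54795745e-01  9.83826392e-06 -3.67703524e-05] [-0.99932109  1.29144965  0.57311593]
```

View pics/scene0.png

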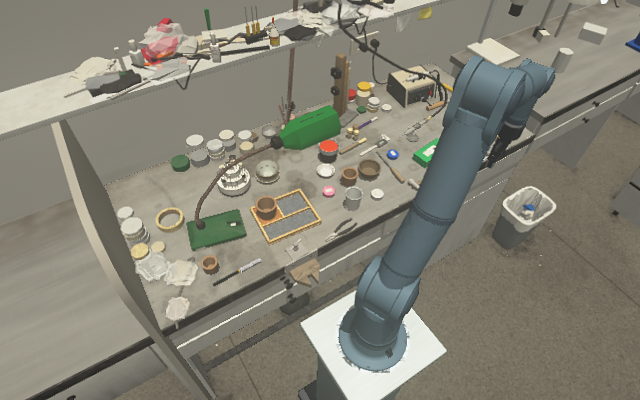

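View pics/side0.png

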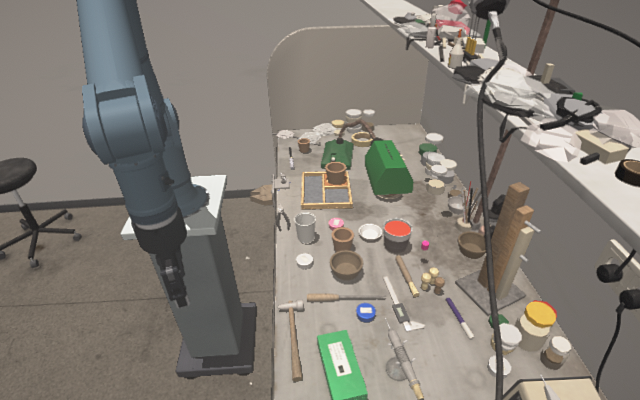

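View pics/wrist0.png

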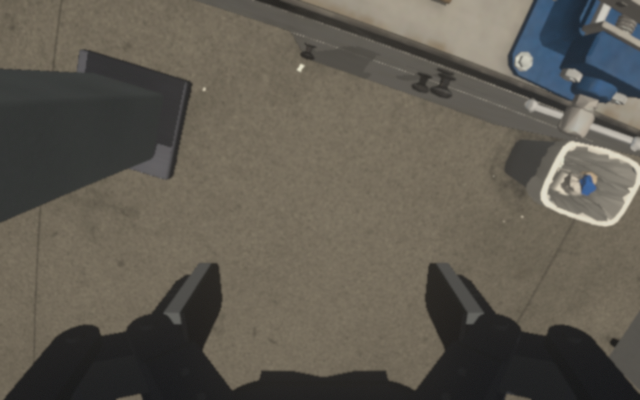

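```bash
cat > h.py <<'E'
from bench import *
import cv2, numpy as np
from scipy.spatial.transform import Rotation as R
def ray(c,uv,p=None):
    p=p or camera_params(c); K=np.array(p["K"]);d=np.array(p["dist_coeffs"]);T=np.array(p["camera_from_world"])
    n=cv2.undistortPoints(np.array([[uv]],float),K,d)[0,0]
    o=-T[:3,:3].T@T[:3,3]; v=T[:3,:3].T@np.array([n[0],n[1],1.]); return o,v
def at_z(c,uv,z,p=None):
    o,v=ray(c,uv,p); return o+v*(z-o[2])/v[2]
def proj(c,X,p=None):
    p=p or camera_params(c); T=np.array(p["camera_from_world"])
    X=np.atleast_2d(np.array(X,float))
    return cv2.projectPoints(X,cv2.Rodrigues(T[:3,:3])[0],T[:3,3],np.array(p["K"]),np.array(p["dist_coeffs"]))[0][:,0]
def down(yaw): # tool z down, tool y (jaw) axis at angle yaw from world y... jaw dir=(−sin,cos)
    return (R.from_euler('z',yaw)*R.from_quat([1,0,0,0])).as_quat()
def crop(c,box,k,name,im=None):
    im=read_camera(c) if im is None else im
    x0,y0,x1,y1=box
    o=cv2.resize(im[y0:y1,x0:x1],None,fx=k,fy=k,interpolation=cv2.INTER_CUBIC)
    cv2.imwrite(f"pics/{name}.png",o[:,:,::-1])
E
python3 - <<'E'
from h import *
crop("scene",(180,130,420,300),3.3,"s1"); crop("side",(270,130,420,330),3,"d1")
for n,a,b in [("large",(267.5,213),(336,179)),("small",(210,270),(304,151)),("med",(349,181),(343,245)),("tinA",(377,195),(305,262)),("whiteB",(325,170),(370,232)),("dish",(369,175),(345,270)),("beaker",(353,206),(305,237)),("pink",(329,190),(337,224)),("rod",(237,271),(291,157))]:
    print(n,at_z("scene",a,0.005)[:2].round(3),at_z("side",b,0.005)[:2].round(3))
print(read_time_s())
E
```

```text
large [0.561 0.048] [0.564 0.07 ]
small [0.45  0.316] [0.457 0.297]
med [ 0.536 -0.294] [ 0.542 -0.284]
tinA [ 0.423 -0.343] [ 0.428 -0.342]
whiteB [ 0.634 -0.246] [ 0.632 -0.235]
dish [ 0.521 -0.38 ] [ 0.535 -0.382]
beaker [ 0.426 -0.235] [ 0.434 -0.238]
pink [ 0.538 -0.202] [ 0.536 -0.187]
rod [0.401 0.243] [0.402 0.252]
2.95
```

View pics/s1.png

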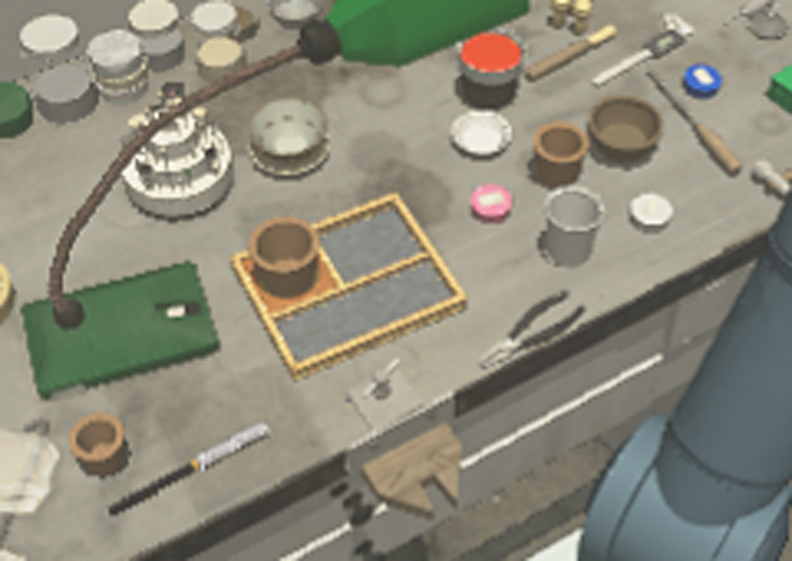

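View pics/d1.png

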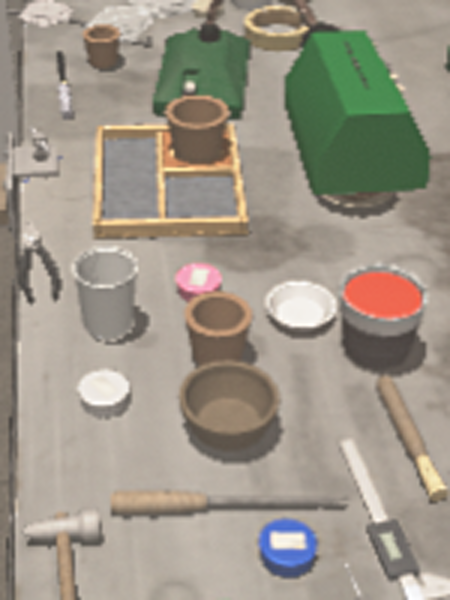

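Run:
```python
from h import *
T=np.array(camera_params("wrist")["camera_from_world"]); q=read_tcp_rot(); p=np.array(read_eef_pos())
Rt=R.from_quat(q).as_matrix(); C=-T[:3,:3].T@T[:3,3]
print("cam in tool",Rt.T@(C-p)); print("cam axes in tool\n",(T[:3,:3]@Rt).T.round(3), read_finger_gap())
# tip: intersections: pixel tips -> tool y=+-0.0425 plane
for uv in [(219,265),(428,265)]:
    o,v=ray("wrist",uv); o=Rt.T@(o-p); v=Rt.T@v
    for y in (-.0425,.0425):
        s=(y-o[1])/v[1]
        if s>0: print(uv,o+s*v)
for n,uv in [("tip",(214.8,284.5)),("hend",(261.2,260.3))]: print(n,at_z("scene",uv,0.007))
# tray outer top corners z=.021
b=lambda x,y:(180+x/3.3,130+y/3.3)
for uv in [(233,262),(398,197),(466,300),(297,376)]: print("tray",at_z("scene",b(*uv),0.021 if uv[1]<370 else .0105))
for uv in [(98,127),(245,124),(248,235),(94,232)]: print("trayS",at_z("side",(270+uv[0]/3,130+uv[1]/3),0.021 if uv[1]<200 else .005))
# neck points by eye
for yaw in (0,-.5,.5): print(inverse_kinematics([.47,-.32,.3],down(1.571+yaw)))
```

```text
cam in tool [ 0.07651106  0.00071465 -0.16264867]
cam axes in tool
 [[-0.    -0.955 -0.297]
 [ 1.    -0.    -0.   ]
 [ 0.    -0.297  0.955]] 0.08547573676885027
(219, 265) [ 0.0074645  -0.0425     -0.03142265]
(428, 265) [ 0.00996977  0.0425     -0.03622474]
tip [0.39199933 0.32383161 0.007     ]
hend [0.39475533 0.15850324 0.007     ]
tray [0.59502108 0.09700438 0.021     ]
tray [ 0.58271324 -0.10394899  0.021     ]
tray [ 0.41962893 -0.09142732  0.021     ]
tray [0.43445383 0.10446073 0.0105    ]
trayS [0.44311753 0.10392717 0.021     ]
trayS [0.62454921 0.09128303 0.021     ]
trayS [ 0.59732537 -0.11210857  0.005     ]
trayS [ 0.42906418 -0.08910553  0.005     ]
[ 0.82583329  0.18444056 -0.34130421  1.67430551  0.06386188  1.29380274
  0.47260656]
[ 0.75788063  0.17831655 -0.26354049  1.67754087  0.04807904  1.29207462
 -0.01470122]
[ 0.87317784  0.18940942 -0.39583956  1.67208157  0.0755162   1.2951869
  0.96333479]
```

Run:
```python
from h import *
p=read_eef_pos(); movel([p[0],p[1],.3],speed=.2)
move_ptp([.47,-.32,.29],down(1.571))
im=read_camera("wrist"); cv2.imwrite("pics/w1.png",im[:,:,::-1])
for n in ["crucible_medium","flux_tin","melting_dish","beaker"]:
    for f in (look_for,tip_of):
        print(n,[(d["at"],round(d["confidence"],2),at_z("wrist",d["at"],.0)[:2].round(3)) for d in f("wrist",n)])
print(read_time_s(),read_eef_pos(),read_ft_force())
```

```text
crucible_medium [([384.7, 130.2], 0.77, array([ 0.547, -0.296]))]
crucible_medium [([381.0, 126.5], 0.96, array([ 0.543, -0.291]))]
flux_tin [([388.2, 293.8], 0.69, array([ 0.565, -0.532])), ([375.0, 42.4], 0.61, array([ 0.532, -0.191])), ([288.1, 166.4], 0.57, array([ 0.424, -0.341]))]
flux_tin [([377.7, 44.2], 0.89, array([ 0.535, -0.193])), ([287.3, 164.1], 0.71, array([ 0.424, -0.338])), ([385.8, 290.8], 0.62, array([ 0.561, -0.526]))]
melting_dish [([379.5, 207.0], 0.94, array([ 0.546, -0.397]))]
melting_dish [([377.4, 198.5], 0.75, array([ 0.543, -0.384]))]
beaker [([289.8, 76.4], 0.66, array([ 0.43 , -0.229]))]
beaker [([295.6, 80.0], 0.58, array([ 0.437, -0.233]))]
5.4833 [ 0.46989607 -0.32025888  0.29000118] [-0.55335292  0.50467612  0.17501845]
```

View pics/w1.png

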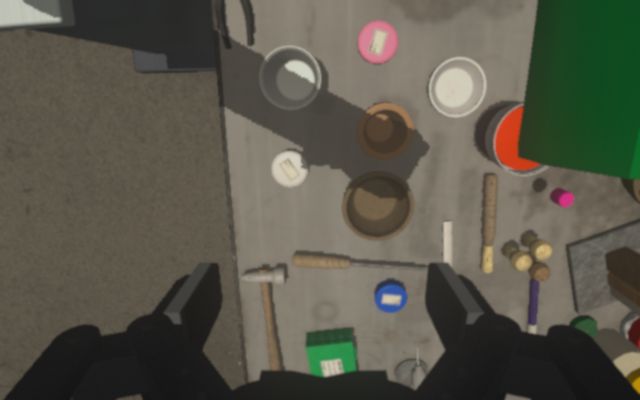

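Run:
```python
from h import *
p=np.array(read_eef_pos());Rt=R.from_quat(read_tcp_rot()).as_matrix()
pp=lambda x,y,z: proj("wrist",p+Rt@np.array([x,y,z]))[0].round(0)
for z in (-.015,0.006,.019): print(z,[pp(x,y,z) for x in (-.011,.011) for y in (-.0427,-.057,.0427)])
for uv,z in [((386,130.5),.054),((290,168),.018),((378,206),.040),((290.5,77),.074),((377.5,42),.018)]: print(at_z("wrist",uv,z).round(4))
move_gripper(.065); im=read_camera("wrist"); cv2.imwrite("pics/w2.png",im[200:,:,::-1])
move_gripper(.0); im=read_camera("wrist"); cv2.imwrite("pics/w3.png",im[200:,:,::-1])
move_gripper(.060); print(read_time_s(), inverse_kinematics([.424,-.34,.02],down(0)),inverse_kinematics([.424,-.34,.02],down(3.1416)))
```

```text
-0.015 [array([231., 282.]), array([201., 281.]), array([412., 282.]), array([227., 239.]), array([196., 239.]), array([415., 239.])]
0.006 [array([241., 261.]), array([214., 261.]), array([402., 261.]), array([238., 222.]), array([210., 222.]), array([405., 222.])]
0.019 [array([246., 251.]), array([221., 250.]), array([397., 251.]), array([243., 214.]), array([217., 214.]), array([400., 214.])]
[ 0.5407 -0.2879  0.054 ]
[ 0.4292 -0.3383  0.018 ]
[ 0.5379 -0.3811  0.04  ]
[ 0.4376 -0.2317  0.074 ]
[ 0.5328 -0.1913  0.018 ]
7.1583 [ 0.71323302  0.44328536 -0.13238311  1.97939556  0.08556297  0.72412569
 -1.04144166] [ 0.96691703  0.47864829 -0.431202    1.96697365  0.28486442  0.75461161
  1.93983198]
```

View pics/w2.png

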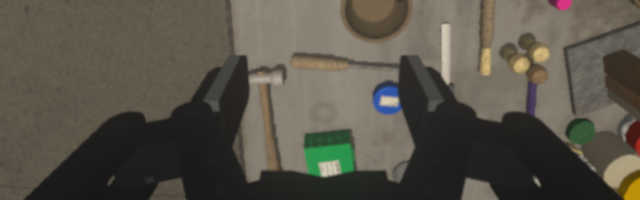

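View pics/w3.png

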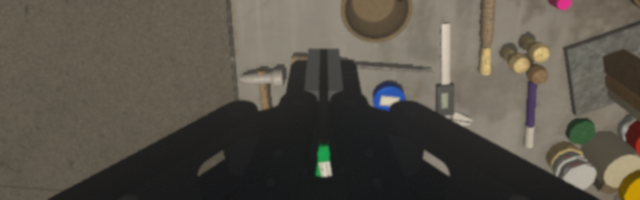

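Run:
```python
from h import *
p=np.array(read_eef_pos());Rt=R.from_quat(read_tcp_rot()).as_matrix()
pp=lambda x,y,z: proj("wrist",p+Rt@np.array([x,y,z]))[0].round(0)
print(p,[pp(x,0,-.054) for x in (.038,.0425,0)])
print([pp(x,0,z) for x in (.011,0,-.011) for z in (-.02,0,.019)])
im=cv2.imread("pics/w1.png")[230:400,130:330,::-1]
a=cv2.resize(im,None,fx=4,fy=3,interpolation=cv2.INTER_CUBIC)
a=np.clip(a.astype(float)*2.2,0,255).astype(np.uint8)
cv2.imwrite("pics/z1.png",a[:,:,::-1])
```

```text
[ 0.46999801 -0.32001064  0.28998767] [array([321., 210.]), array([321., 197.]), array([321., 311.])]
[array([321., 243.]), array([322., 227.]), array([322., 214.]), array([321., 266.]), array([322., 247.]), array([322., 233.]), array([321., 287.]), array([322., 267.]), array([322., 251.])]
```

View pics/z1.png

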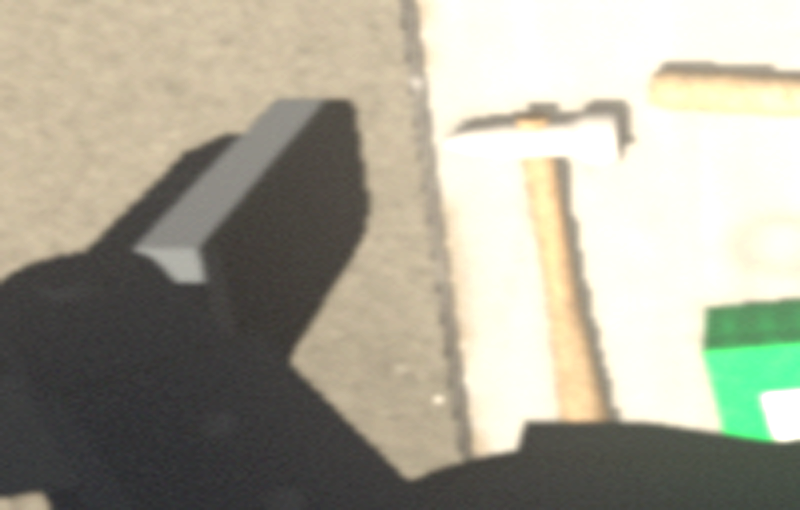

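Run:
```python
from h import *
p=np.array(read_eef_pos())
for c in ("side","scene"):
    im=read_camera(c).copy()
    q=proj(c,p)[0]; x0,y0=int(max(0,q[0]-70)),int(max(0,q[1]-60))
    k=5; a=cv2.resize(im[y0:y0+120,x0:x0+140],None,fx=k,fy=k,interpolation=cv2.INTER_CUBIC)
    for dz,col in [(0,(255,0,0)),(-.019,(0,255,0)),(.031,(0,0,255)),(.054,(255,0,255))]:
        for dx in (-.03,.03):
            u=(proj(c,p+[dx,0,dz])[0]-[x0,y0])*k
            cv2.circle(a,(int(u[0]),int(u[1])),4,col,-1)
    cv2.imwrite(f"pics/g_{c}.png",np.clip(a*1.5,0,255).astype(np.uint8)[:,:,::-1])
```

```text
(no output)
```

View pics/g_side.png

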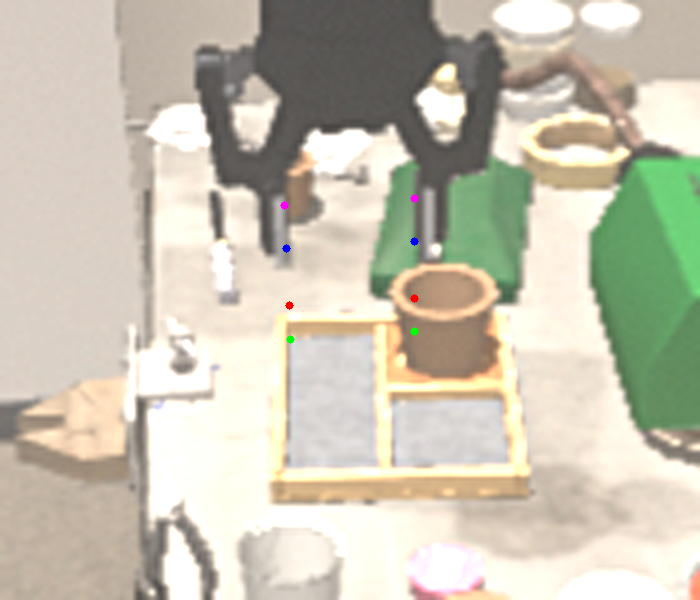

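View pics/g_scene.png

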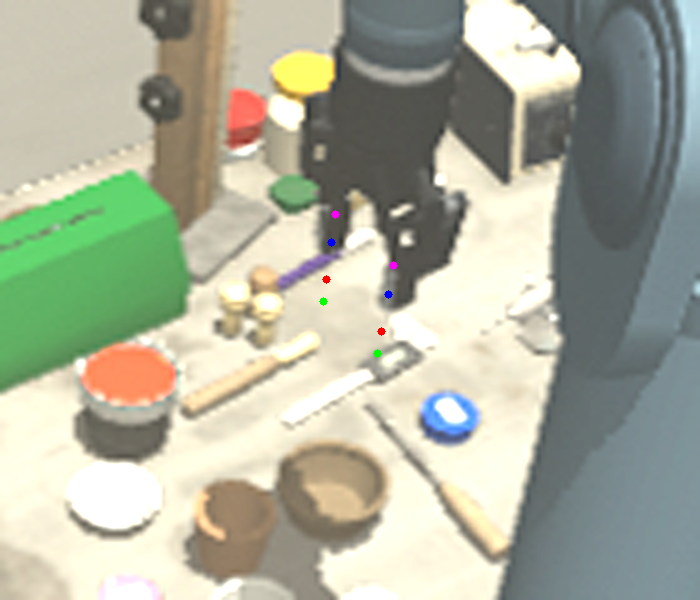

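Run:
```python
from h import *
def tl(uv,y):
    p=np.array(read_eef_pos());Rt=R.from_quat(read_tcp_rot()).as_matrix()
    o,v=ray("wrist",uv); o=Rt.T@(o-p); v=Rt.T@v; return (o+(y-o[1])/v[1]*v).round(4)
print(tl((219,264),-.0427),tl((222,302),-.0427),tl((428.5,264),.0427))
move_ptp([.428,-.339,.12],down(0))
movel([.428,-.339,.03],speed=.12)
print(read_eef_pos(),read_ft_force(),read_time_s())
for c in ("wrist",): cv2.imwrite("pics/w4.png",read_camera(c)[:,:,::-1])
crop("side",(230,180,390,330),4,"d4");
```

```text
[ 0.0061 -0.0427 -0.0302] [-0.0114 -0.0427 -0.0315] [ 0.0094  0.0427 -0.0366]
[ 0.42874326 -0.33947208  0.03068595] [ 0.37168224 -0.05642703  0.1877266 ] 9.5
```

View pics/w4.png

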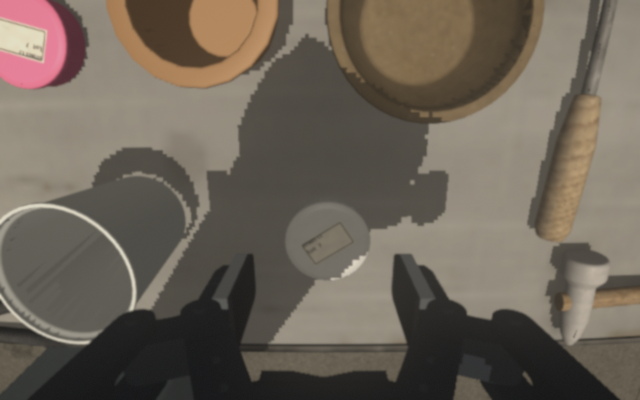

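View pics/d4.png

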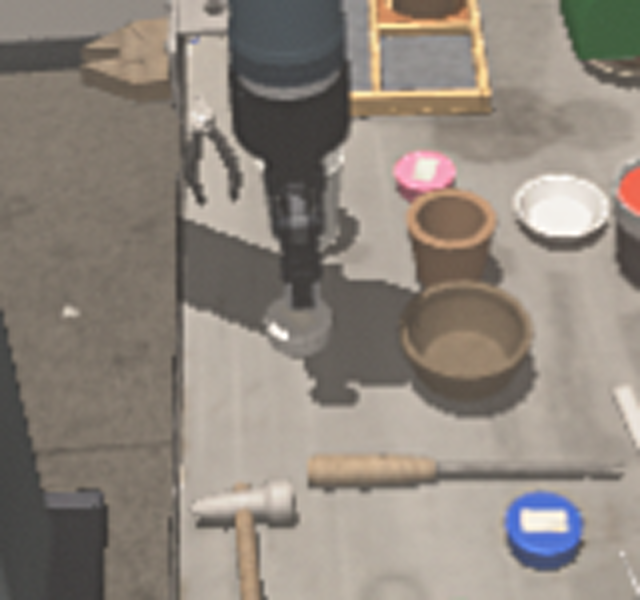

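Run:
```python
from h import *
print(at_z("wrist",(328,241),.018),at_z("wrist",(435,48),.04),at_z("wrist",(195,18),.054))
p=read_eef_pos()
x,y=at_z("wrist",(328,241),.018)[:2]
movel([x,y,-.005],speed=.1)
z=-.005; f0=read_ft_force()[2]
while z>-.045:
    z-=.003
    try: movel([x,y,z],speed=.05)
    except MotionError as e: print(e);break
    f=read_ft_force()[2]
    if f-f0>4: break
print(z,f0,f,read_eef_pos(),read_time_s())
crop("side",(230,180,390,330),4,"d5");cv2.imwrite("pics/w5.png",read_camera("wrist")[:,:,::-1])
```

```text
[ 0.42778491 -0.34268683  0.018     ] [ 0.52257539 -0.38571306  0.04      ] [ 0.53150712 -0.2933767   0.054     ]
-0.025999999999999995 0.8238507721407105 5.523223431814792 [ 0.42841885 -0.34311346 -0.02513932] 11.85
```

View pics/w5.png

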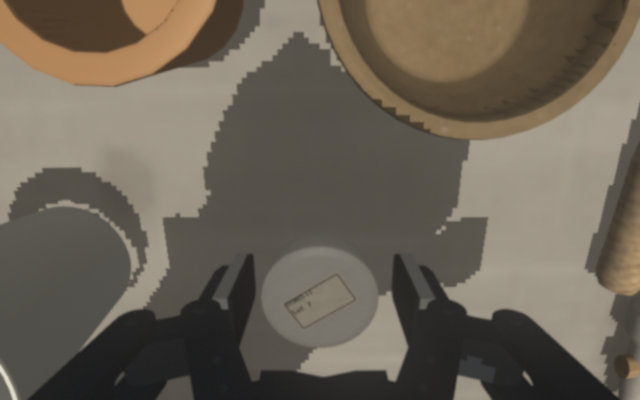

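Run:
```python
from h import *
x,y=.4278,-.3427
movel([x,y,-.020],speed=.05)
move_gripper(.03,30); print(read_finger_gap(),read_eef_pos())
movel([x,y,.15],speed=.2)
print(read_finger_gap(),read_ft_force(),read_time_s())
cv2.imwrite("pics/w6.png",read_camera("wrist")[:,:,::-1])
# go look at tray
print(inverse_kinematics([.46,0,.25],down(0)),inverse_kinematics([.46,0,.25],down(-3.1416)))
move_ptp([.44,-.02,.28],down(0)); im=read_camera("wrist"); cv2.imwrite("pics/w7.png",im[:,:,::-1]); print(read_finger_gap(),read_time_s(),read_eef_pos())
p=camera_params("wrist"); import pickle; pickle.dump(p,open("w7.pkl","wb"))
for n in ("crucible_large","tray"):
  print([(d["at"],d["confidence"]) for d in look_for("wrist",n)])
```

```text
0.04475096718600566 [ 0.42777705 -0.34270021 -0.0197922 ]
0.04480309238532975 [-0.50777244 -0.35762956 -0.61458623] 13.5
[ 3.41321113e-01  1.84843816e-03 -4.27444368e-01  1.97080345e+00
  8.32531039e-04  1.16910719e+00 -1.65724444e+00] [ 0.58271411  0.01329111 -0.66788249  1.96165763  0.0089417   1.16951385
  1.48217085]
0.0445340665191815 14.9083 [ 0.43975827 -0.02183314  0.27918646]
[([245.0, 46.3], 0.72)]
[([318.1, 91.7], 0.66)]
```

View pics/w7.png

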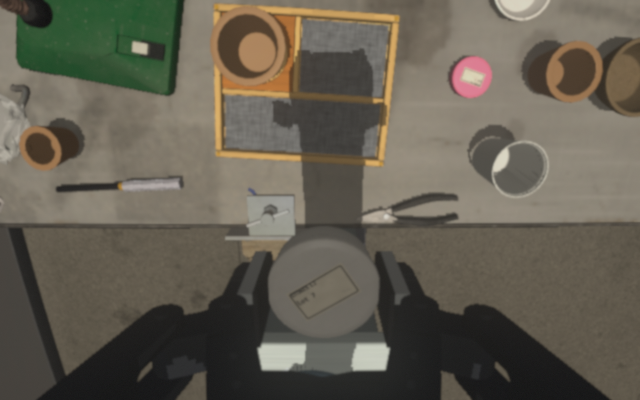

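View pics/w6.png

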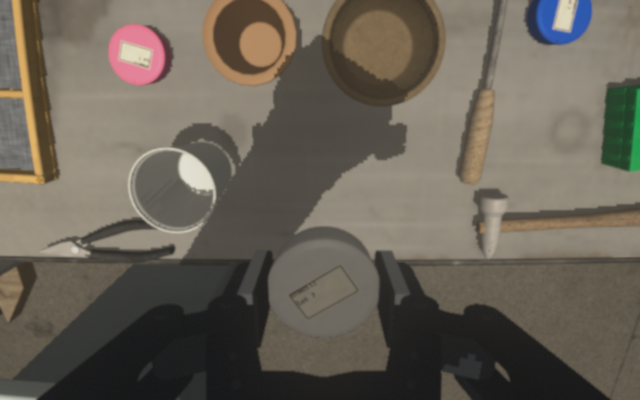

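Run:
```python
from h import *
import pickle
p=pickle.load(open("w7.pkl","rb"))
im=cv2.imread("pics/w7.png")[:,:,::-1]; crop("wrist",(200,0,410,175),3.8,"z7",im)
from scipy.optimize import least_squares
px=[(217,5),(399,16),(382,165),(215,157)]; loc=[(.085,.102),(.085,-.102),(-.085,-.102),(-.085,.102)]
W=np.array([at_z("wrist",u,.021,p)[:2] for u in px]); print(W.round(4))
def f(a): 
    c,s=np.cos(a[2]),np.sin(a[2]); return (np.array([[a[0]+c*x-s*y,a[1]+s*x+c*y] for x,y in loc])-W).ravel()
r=least_squares(f,[.51,0,0]); print(r.x,f(r.x).round(4))
print("large rim",at_z("wrist",(252,46),.068,p))
print("small",at_z("wrist",(41,147),.045,p), "med",at_z("wrist",(574,71),.054,p))
```

```text
[[ 0.607   0.0925]
 [ 0.5946 -0.1052]
 [ 0.429  -0.0932]
 [ 0.4398  0.1083]]
[ 0.51760466  0.00059114 -0.06849638] [ 0.0024  0.0041  0.0008 -0.0017 -0.0032 -0.0022  0.     -0.0001]
large rim [0.55888668 0.04754534 0.068     ]
small [0.45863693 0.30809217 0.045     ] med [ 0.5389783  -0.29087084  0.054     ]
```

View pics/z7.png

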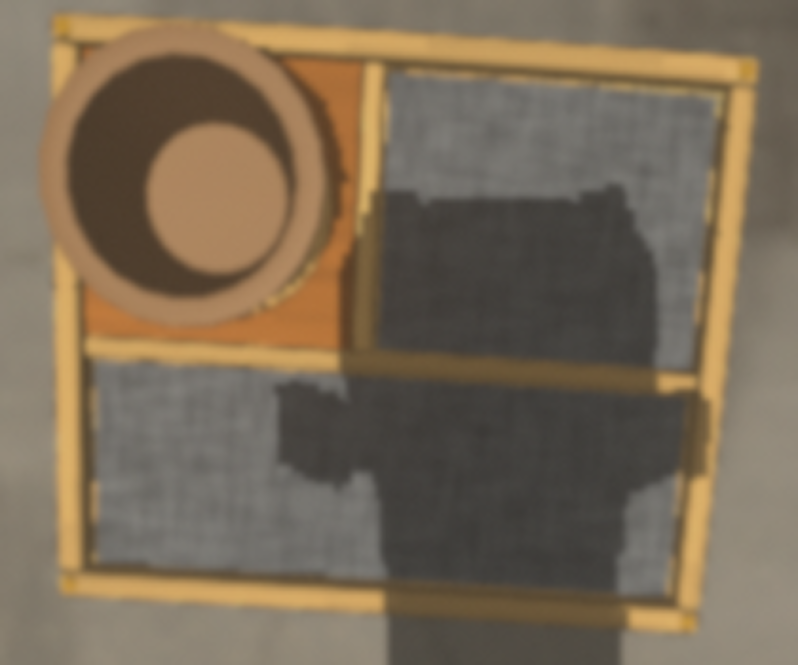

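```bash
cat >> h.py <<'E'
TX,TY,TA=.5176,.0006,-.0685
def tray(x,y):
    c,s=np.cos(TA),np.sin(TA); return TX+c*x-s*y, TY+s*x+c*y
E
python3 - <<'E'
from h import *
x,y=tray(.036,-.046); q=down(np.pi+TA)
print(x,y,inverse_kinematics([x,y,.1],q))
move_ptp([.46,-.03,.25],q)
move_ptp([x,y,.10],q)
movel([x,y,.005],speed=.1)
f0=read_ft_force()[2]; z=.005
while z>-.018:
    z-=.002; movel([x,y,z],speed=.04); f=read_ft_force()[2]
    if f-f0>3: break
print(z,f0,f,read_eef_pos(),read_time_s())
cv2.imwrite("pics/w8.png",read_camera("wrist")[:,:,::-1])
crop("side",(270,130,420,330),3,"d8")
E
```

```text
0.550367036155871 -0.04775619238070592 [ 0.45803557  0.38162444 -0.52336185  1.9062232   0.23714072  0.91462043
  1.32227428]
-0.015000000000000001 -0.6300665837555167 7.500696062476541 [ 0.55062392 -0.04777598 -0.01384799] 21.9333
```

View pics/w8.png

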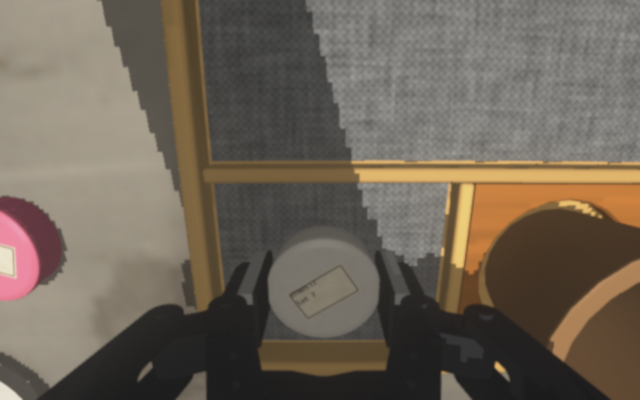

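View pics/d8.png

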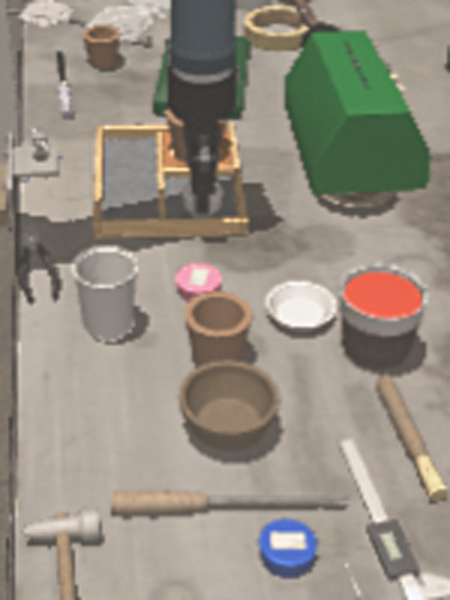

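Run:
```python
from h import *
import pickle
p=pickle.load(open("w7.pkl","rb"))
a=at_z("wrist",(57,188.5),.007,p);b=at_z("wrist",(183,183),.007,p); print(a,b,np.linalg.norm(a-b))
x,y=tray(.036,-.046); q=down(np.pi+TA)
move_gripper(.058); print(read_finger_gap(),read_ft_force())
movel([x,y,.08],speed=.15)
cv2.imwrite("pics/w9.png",read_camera("wrist")[:,:,::-1])
m=b+(a-b)/np.linalg.norm(a-b)*.05; print(m)
for s in (1,-1): print(inverse_kinematics([m[0],m[1],.0],down(s*np.pi/2)),inverse_kinematics([.47,-.03,.0],down(s*np.pi/2)))
move_ptp([.45,.0,.2],down(-np.pi/2))
move_ptp([m[0],m[1],.12],down(-np.pi/2))
move_gripper(.05)
crop("wrist",(0,0,640,400),1,"w10"); print(read_time_s(),read_eef_pos())
pickle.dump(camera_params("wrist"),open("w10.pkl","wb"))
```

```text
[0.39774345 0.32989581 0.007     ] [0.4039873  0.15721263 0.007     ] 0.17279601722280633
0.05758219622696047 [-0.57493149 -0.14984747 -0.79637225]
[0.40218059 0.20717998 0.007     ]
[-0.41070204  0.35140469 -0.17172238  2.19325256  0.10372061  0.604214
 -0.6575731 ] [ 0.01559016  0.37178978 -0.04399085  2.15678063  0.02775132  0.61353102
 -0.04809064]
[ 0.06074075  0.43985955 -0.69587935  2.17247976  0.45290398  0.67362454
  2.1917094 ] [ 0.5158127   0.44402173 -0.60420181  2.13385781  0.40142988  0.67458853
  2.77986671]
26.125 [0.40299398 0.20677663 0.12077446]
```

View pics/w9.png

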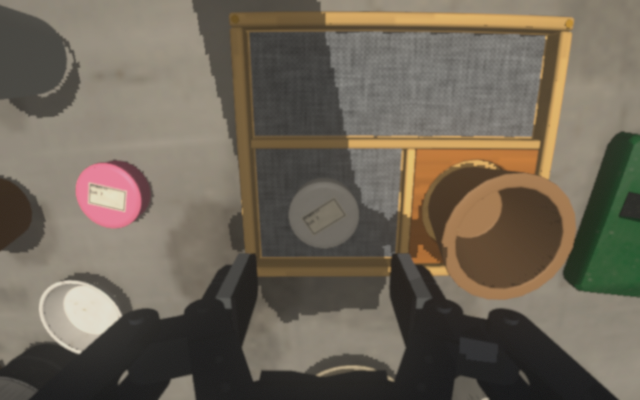

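View pics/w10.png

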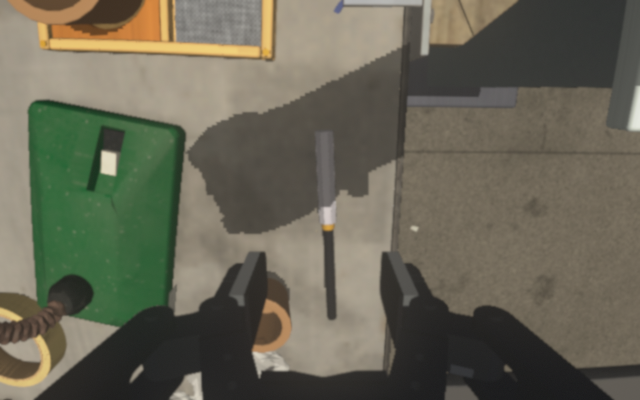

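Run:
```python
from h import *
import pickle
p=pickle.load(open("w10.pkl","rb"))
a=at_z("wrist",(331.5,318),.007,p);b=at_z("wrist",(323.5,131),.007,p); u=(a-b)/np.linalg.norm(a-b); print(a,b,np.linalg.norm(a-b))
m=b+u*.05; ang=np.arctan2(-u[0],u[1]); q=down(np.pi/2+ang); print(m,ang)
move_ptp([m[0],m[1],.10],q)
movel([m[0],m[1],-.0145],speed=.1)
print(read_ft_force(),read_eef_pos())
crop("wrist",(0,0,640,400),1,"w11")
move_gripper(.0,40); print(read_finger_gap(),read_ft_force(),read_time_s())
```

```text
[0.39667037 0.33048586 0.007     ] [0.40366885 0.16108861 0.007     ] 0.16954175620446926
[0.40160491 0.21104599 0.007     ] 0.04129051926349514
[-0.25962681  0.20827102 -0.27879828] [ 0.40206887  0.21124046 -0.01409538]
0.012434986450272134 [-0.87087646  0.63207075  4.76326187] 30.1
```

View pics/w11.png

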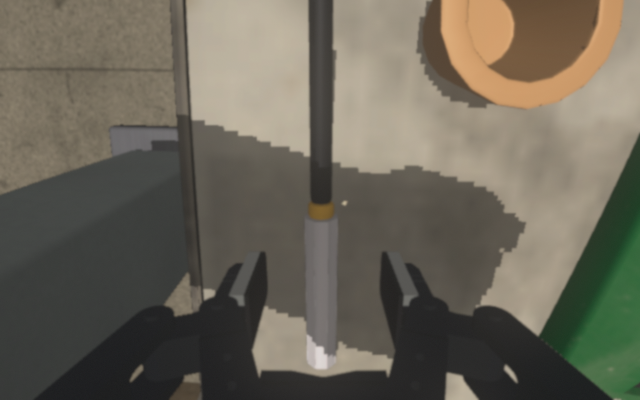

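Run:
```python
from h import *
p=read_eef_pos(); movel([p[0],p[1],.12],speed=.15); print(read_finger_gap(),read_ft_force())
q=down(np.pi/2+TA); x,y=tray(-.046,-.035)
move_ptp([x,y,.12],q); movel([x,y,.012],speed=.12)
crop("wrist",(0,0,640,400),1,"w12")
f0=read_ft_force()[2]; 
for z in (-.002,-.005,-.007,-.009,-.011):
    movel([x,y,z],speed=.03); f=read_ft_force()[2]
    if f-f0>3: break
print(z,f0,f,read_finger_gap(),read_time_s())
```

```text
0.012222669287416823 [-0.59061725 -0.71486742 -0.79265063]
-0.009 0.3655345653187524 9.298550731794318 0.012504836986171462 34.6083
```

View pics/w12.png

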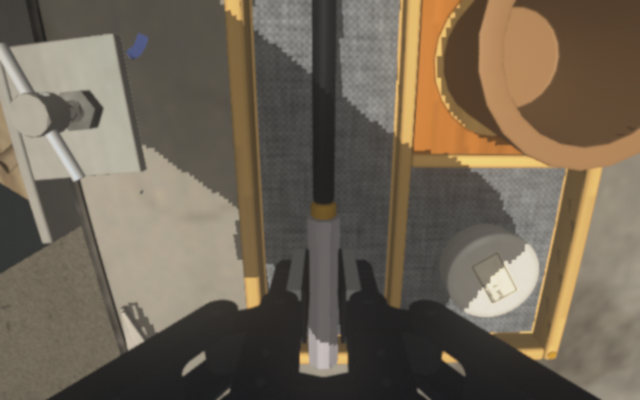

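Run:
```python
from h import *
import pickle
move_gripper(.028); print(read_finger_gap())
x,y=tray(-.046,-.035); movel([x,y,.12],speed=.15)
cv2.imwrite("pics/w13.png",read_camera("wrist")[:,:,::-1])
move_gripper(.085)
q=down(np.pi/2)
move_ptp([.46,-.2,.2],q); move_ptp([.53,-.31,.15],q)
cv2.imwrite("pics/w14.png",read_camera("wrist")[:,:,::-1]); pickle.dump(camera_params("wrist"),open("w14.pkl","wb"))
print(read_qpos(),read_time_s())
for f in (look_for,tip_of): print([(d["at"],d["confidence"],at_z("wrist",d["at"],0)) for d in f("wrist","crucible_medium")])
```

```text
0.027872992604582116
[-0.26398007  0.53781337  0.94893724  1.77861621 -0.49110005  1.08499377
  0.85999345] 38.0417
[]
[]
```

View pics/w13.png

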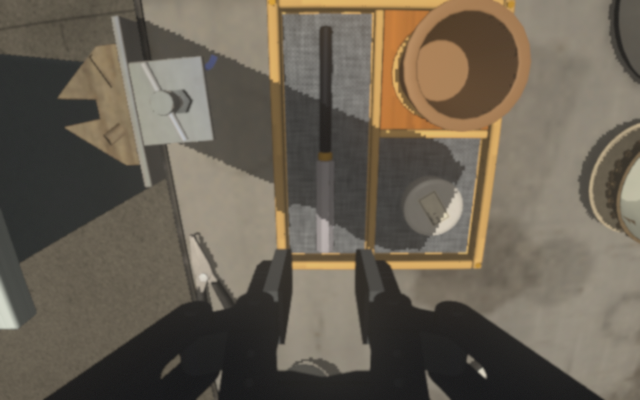

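View pics/w14.png

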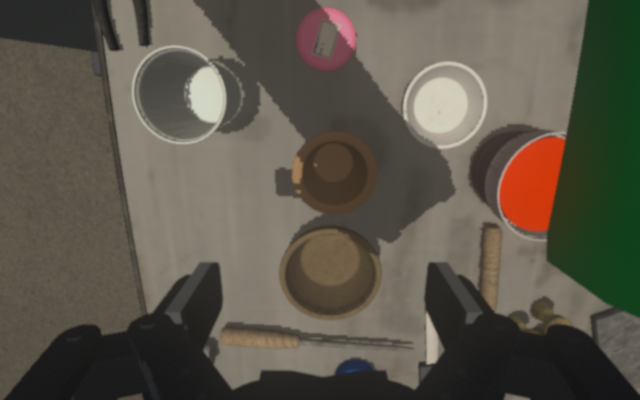

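Run:
```python
from h import *
import pickle
p=pickle.load(open("w14.pkl","rb"))
print(at_z("wrist",(335,172.5),.054,p),at_z("wrist",(334,161),.008,p))
im=cv2.imread("pics/w14.png")[:,:,::-1]; crop("wrist",(270,110,400,240),5,"z14",np.clip(im*1.5,0,255).astype(np.uint8))
```

```text
[ 0.53969827 -0.29049272  0.054     ] [ 0.54022961 -0.29067539  0.008     ]
```

View pics/z14.png

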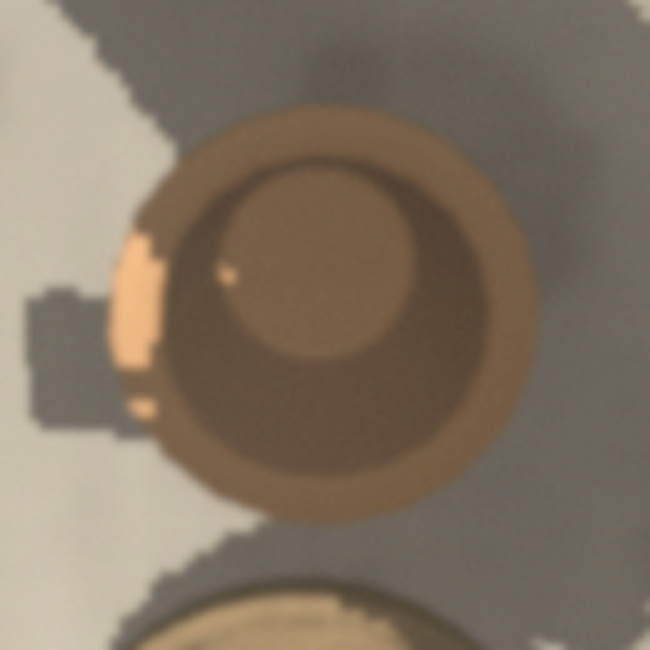

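Run:
```python
from h import *
q=down(np.pi/2); x,y=.5395,-.2905
move_ptp([x,y,.10],q); movel([x,y,.0185],speed=.1)
print(read_ft_force(),read_eef_pos())
cv2.imwrite("pics/w15.png",read_camera("wrist")[:,:,::-1])
crop("side",(270,150,420,300),4,"d15"); crop("scene",(290,130,410,220),6,"s15")
print(read_time_s())
```

```text
[-0.28508515  0.49187849 -1.51869928] [ 0.53994682 -0.29105256  0.01900205]
39.5917
```

View pics/w15.png

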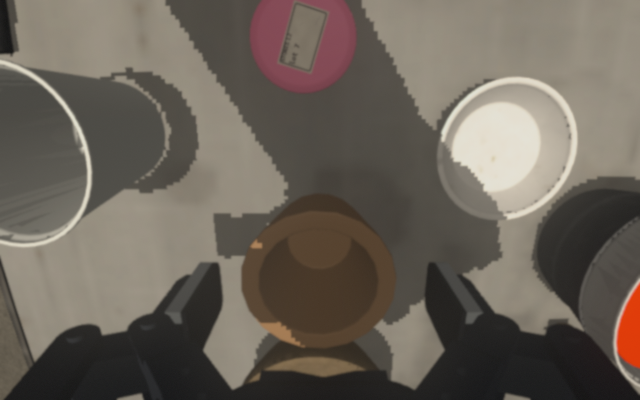

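View pics/d15.png

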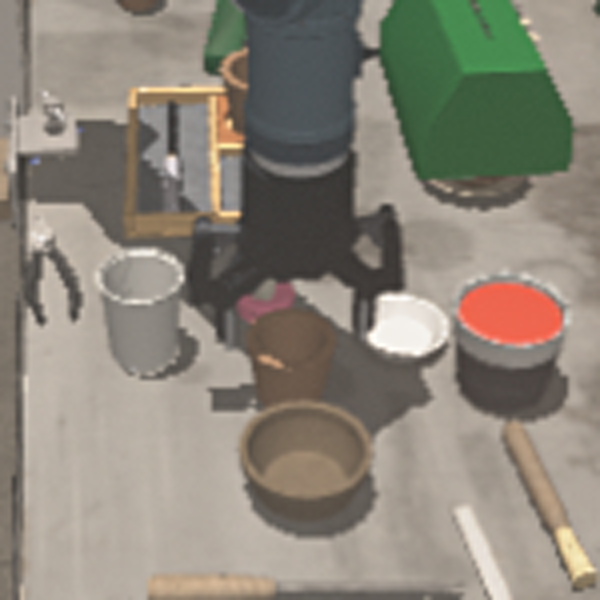

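View pics/s15.png

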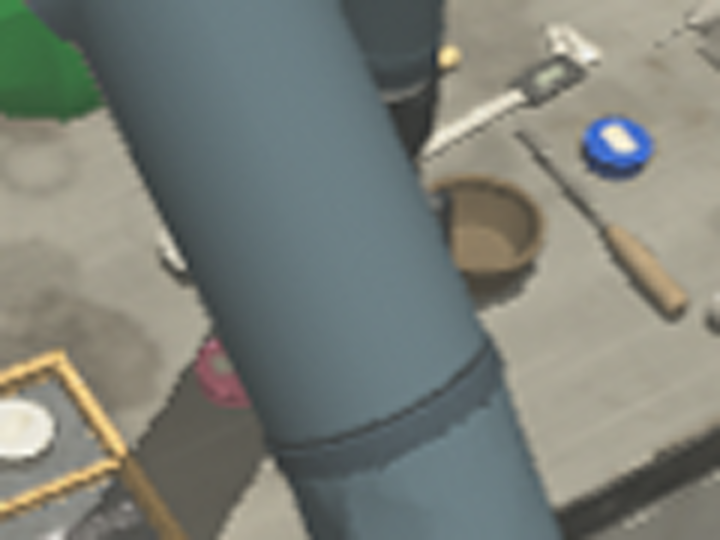

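Run:
```python
from h import *
q=down(np.pi/2); x,y=.5395,-.2905
move_gripper(.05,35); print(read_finger_gap(),read_eef_pos(),read_ft_force())
movel([x,y,.04],speed=.08); print(read_finger_gap(),read_ft_force())
movel([x,y,.12],speed=.15)
cv2.imwrite("pics/w16.png",read_camera("wrist")[:,:,::-1]); crop("side",(250,110,400,260),4,"d16")
print(read_finger_gap(),read_time_s(),read_qpos())
```

```text
0.06214664517506888 [ 0.53955014 -0.29081256  0.01973748] [-1.2458848   1.68194633  5.48548738]
0.06224408248097416 [ 0.02662831 -0.20597814 -0.940316  ]
0.06202750229420399 41.1417 [-0.27430777  0.57200732  0.91931587  1.80327131 -0.52401327  1.03482386
  0.84851702]
```

View pics/w16.png

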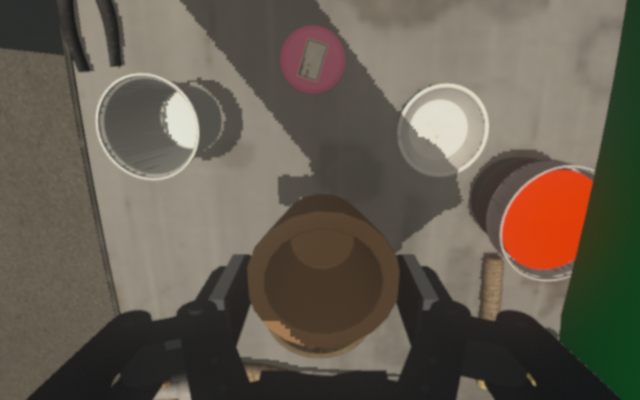

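View pics/d16.png

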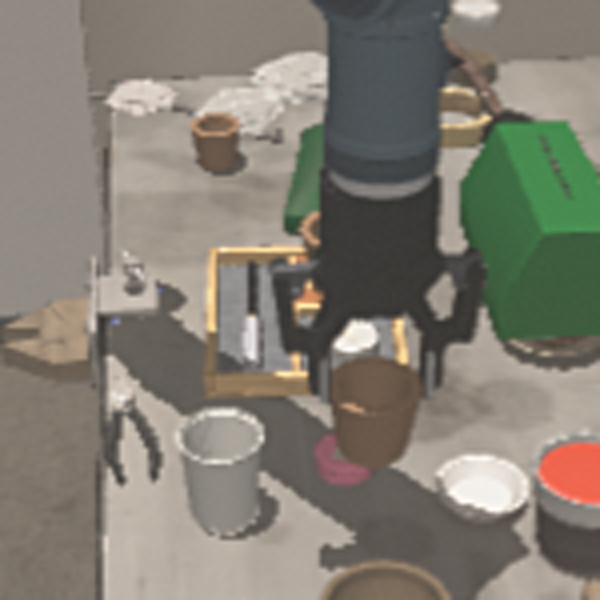

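Run:
```python
from h import *
import pickle
print("held",at_z("wrist",(323,281),.154),read_eef_pos())
q=down(np.pi/2)
movel([.50,-.16,.15],q,speed=.2); movel([.53,-.05,.20],q,speed=.2)
pickle.dump(camera_params("wrist"),open("w17.pkl","wb"))
cv2.imwrite("pics/w17.png",read_camera("wrist")[:,:,::-1])
for f in (look_for,tip_of): print([(d["at"],d["confidence"],at_z("wrist",d["at"],0.006)) for d in f("wrist","crucible_large")])
print(read_finger_gap(),read_time_s(),read_qpos())
```

```text
held [ 0.53927537 -0.28816317  0.154     ] [ 0.53843709 -0.28954808  0.11840314]
[([361.2, 52.3], 0.91, array([0.56555072, 0.05711153, 0.006     ]))]
[([350.4, 58.9], 0.91, array([0.55557634, 0.05149231, 0.006     ]))]
0.062122462749788984 42.9167 [-0.91641017  0.29038634  1.09433422  1.93053446 -0.2893551   1.09372102
  0.29253388]
```

View pics/w17.png

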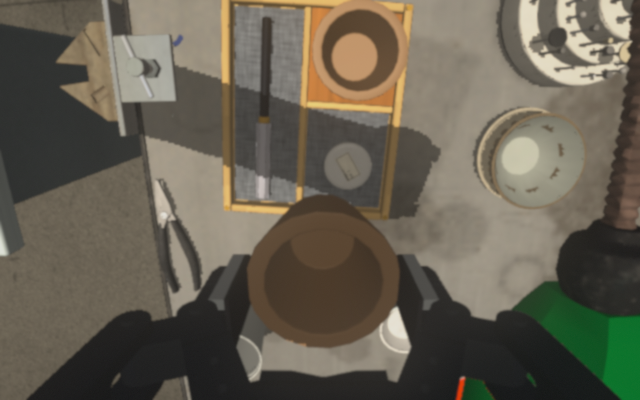

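Run:
```python
from h import *
import pickle
p=pickle.load(open("w17.pkl","rb"))
im=cv2.imread("pics/w17.png")[:,:,::-1]; crop("wrist",(290,0,430,115),5.5,"z17",im)
print(at_z("wrist",(361.5,50),.068,p),at_z("wrist",(355,57),.014,p), tray(.036,.053))
```

```text
[0.55990012 0.053275   0.068     ] [0.55945729 0.05263257 0.014     ] (np.float64(0.5571432339844171), np.float64(0.05101163205108162))
```

View pics/z17.png

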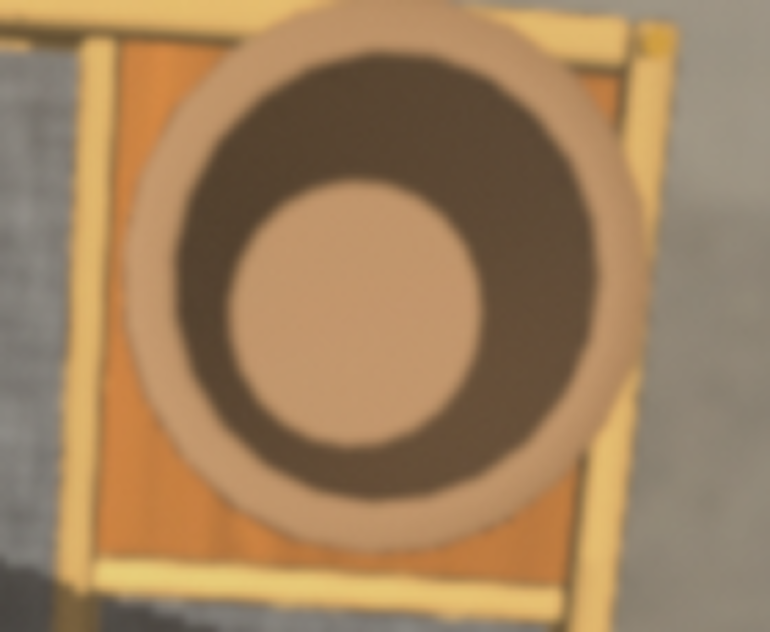

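```bash
cat >> h.py <<'E'
def guard(x,y,zs,lim,speed=.02):
    f0=np.array(read_ft_force()); log=[]
    for z in zs:
        movel([x,y,z],speed=speed); f=np.array(read_ft_force())-f0; log.append((round(float(z),4),f.round(1).tolist()))
        if f[2]>lim or np.hypot(f[0],f[1])>lim*1.5: break
    return log
E
python3 - <<'E'
from h import *
q=down(np.pi/2); x,y=.5585,.0518
print(inverse_kinematics([x,y,.05],q))
movel([x,y,.14],q,speed=.12)
cv2.imwrite("pics/w18.png",read_camera("wrist")[:,:,::-1])
crop("side",(270,90,420,220),4,"d18"); crop("scene",(200,130,340,260),5,"s18")
print(read_eef_pos(),read_time_s())
E
```

```text
[-0.86348996  0.57382919  0.86755718  1.96478545 -0.57372787  0.8677421
  0.31294037]
[0.55871697 0.05074795 0.14058146] 44.2333
```

View pics/d18.png

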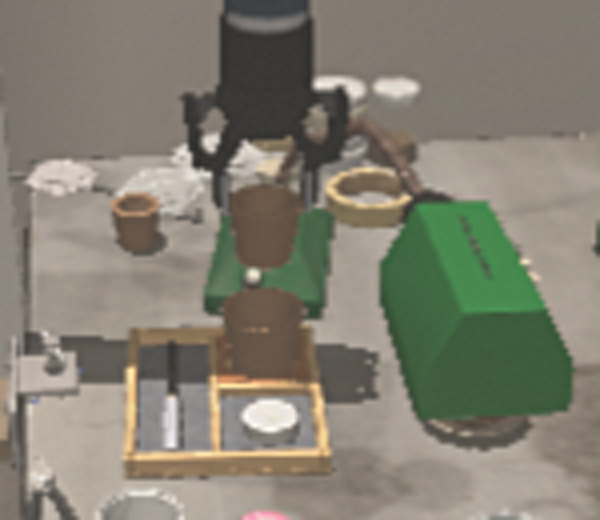

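View pics/s18.png

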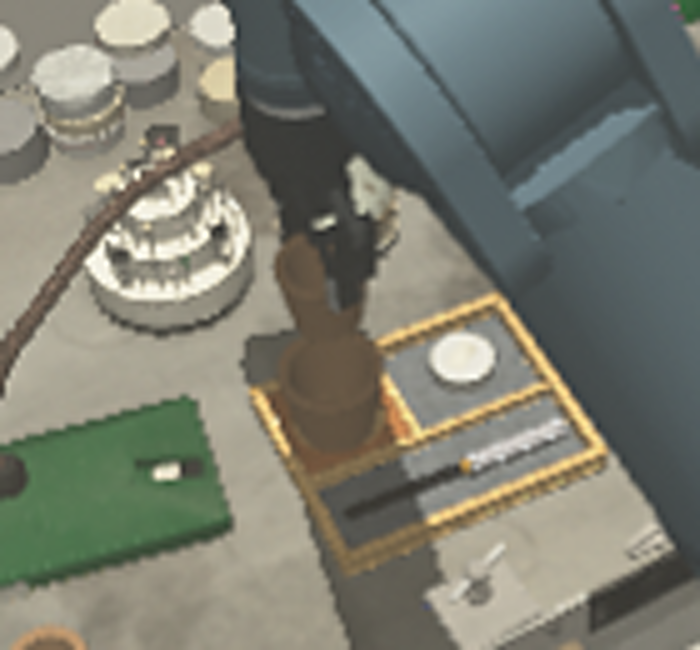

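View pics/w18.png

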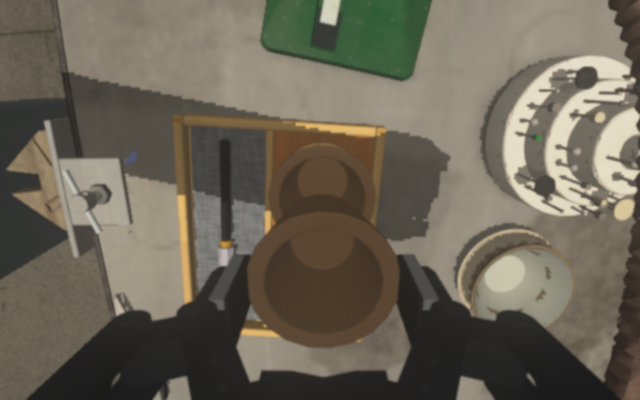

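Run:
```python
from h import *
x,y=.5585,.0518
movel([x,y,.064],speed=.1)
for l in guard(x,y,np.arange(.062,.044,-.0015),2.0): print(l)
print(read_eef_pos(),read_time_s())
cv2.imwrite("pics/w19.png",read_camera("wrist")[:,:,::-1]); crop("side",(270,90,420,220),4,"d19")
```

```text
(0.062, [-0.1, -1.4, 1.2])
(0.0605, [-0.0, -0.1, 0.9])
(0.059, [0.1, 0.3, 1.8])
(0.0575, [0.2, -0.1, 0.6])
(0.056, [0.3, 1.2, 2.1])
[0.55850393 0.05187941 0.05589845] 46.3917
```

View pics/w19.png

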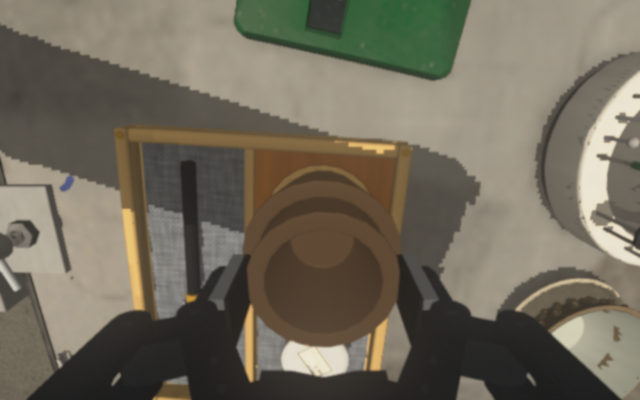

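View pics/d19.png

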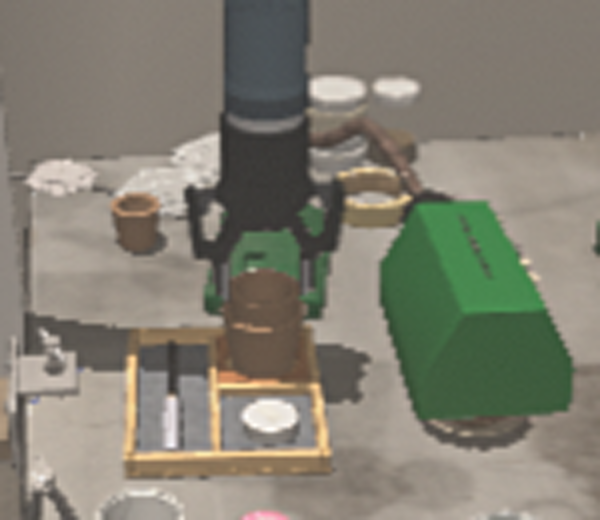

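Run:
```python
from h import *
x,y=.5585,.0518
for l in guard(x,y,np.arange(.055,.0445,-.001),5.0): print(l)
print(read_eef_pos(),read_time_s())
```

```text
(0.055, [0.6, -0.4, -0.7])
(0.054, [0.9, 0.7, -0.1])
(0.053, [0.0, 0.2, -0.9])
(0.052, [-0.1, 1.0, -0.6])
(0.051, [-1.3, -0.5, 0.5])
(0.05, [-0.7, 0.1, 2.1])
(0.049, [-2.5, 1.1, 5.6])
[0.55879844 0.05245337 0.04971435] 48.2417
```

Run:
```python
from h import *
x,y=.5585,.0518
movel([x,y,.0498],speed=.02)
move_gripper(.085); print(read_ft_force())
movel([x,y,.14],speed=.12)
cv2.imwrite("pics/w20.png",read_camera("wrist")[:,:,::-1]); crop("side",(270,90,420,220),4,"d20")
q=down(np.pi/2)
print(inverse_kinematics([.459,.22,.2],q),inverse_kinematics([.459,.308,.02],q),inverse_kinematics([.459,.308,.02],down(0)),read_time_s(),read_qpos())
```

```text
[-0.63139151  0.91919136 -0.32572435]
[-1.52536534  0.2154728   1.12299158  1.98134958 -0.22077051  1.07609256
 -0.30542008] [-1.31639606  0.59346545  0.80033711  1.99264524 -0.59193557  0.80268314
 -0.17247641] [-1.52702414  0.80633895  1.12362352  1.99980528 -0.91607658  0.96218376
 -1.49282125] 49.85 [-0.9585847   0.44076593  0.97502727  1.9159071  -0.42878778  1.01260411
  0.20742048]
```

View pics/w20.png

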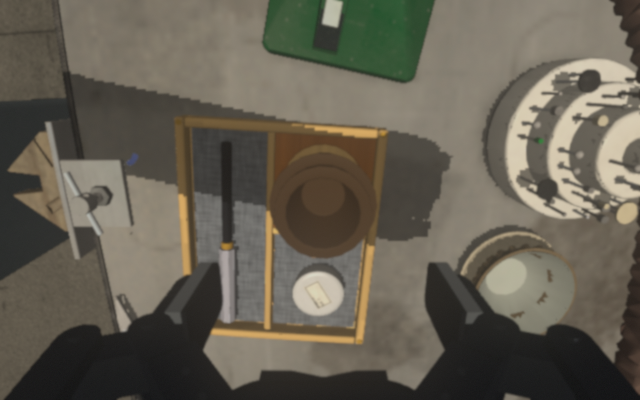

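View pics/d20.png

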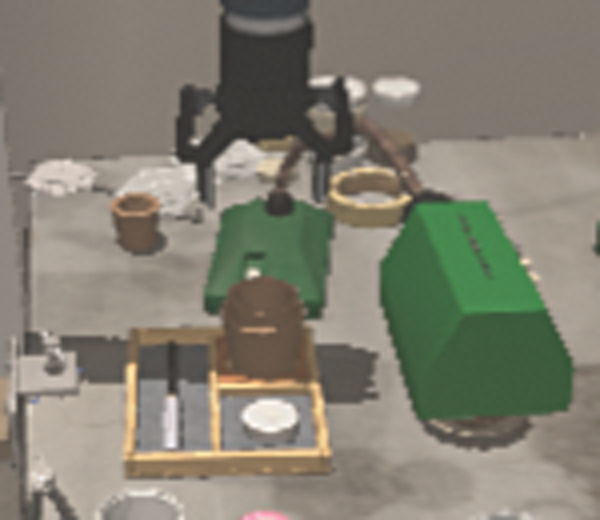

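Run:
```python
from h import *
import pickle
q=down(np.pi/2)
movel([.50,.15,.17],q,speed=.2); movel([.45,.285,.15],q,speed=.2)
pickle.dump(camera_params("wrist"),open("w21.pkl","wb"))
cv2.imwrite("pics/w21.png",read_camera("wrist")[:,:,::-1]); crop("side",(240,60,420,210),4,"d21")
for f in (look_for,tip_of): print([(d["at"],d["confidence"],at_z("wrist",d["at"],0.0)) for d in f("wrist","crucible_small")])
print(read_time_s(),read_qpos())
```

```text
[([329.3, 154.6], 0.91, array([0.45750539, 0.30311558, 0.        ]))]
[([325.8, 145.2], 0.55, array([0.4542123 , 0.31189031, 0.        ]))]
51.6667 [-1.47894626  0.35061785  0.99446713  1.97315403 -0.34920594  0.99990102
 -0.32271506]
```

View pics/w21.png

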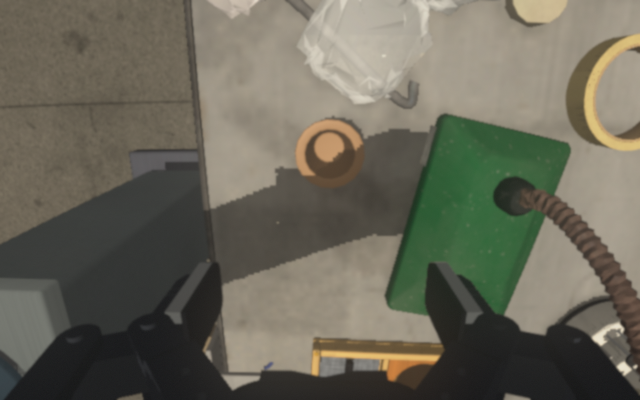

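View pics/d21.png

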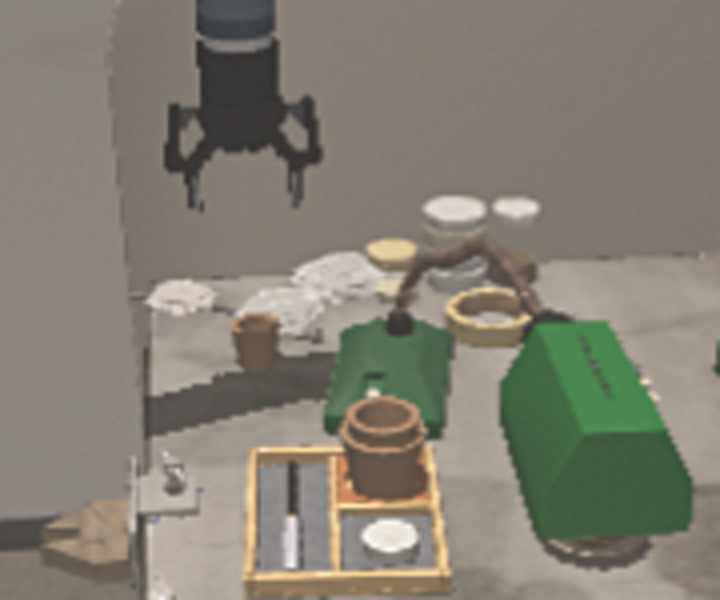

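Run:
```python
from h import *
import pickle
p=pickle.load(open("w21.pkl","rb"))
c=at_z("wrist",(330,153.5),.045,p); print(c)
x,y=c[:2]; q=down(np.pi/2)
move_gripper(.078)
movel([x,y,.09],q,speed=.15); movel([x,y,.0115],speed=.1)
print(read_ft_force(),read_eef_pos()); cv2.imwrite("pics/w22.png",read_camera("wrist")[:,:,::-1])
move_gripper(.04,30); print(read_finger_gap(),read_eef_pos(),read_ft_force())
movel([x,y,.03],speed=.08); print(read_finger_gap(),read_ft_force())
movel([x,y,.13],speed=.15)
cv2.imwrite("pics/w23.png",read_camera("wrist")[:,:,::-1])
print(read_finger_gap(),read_eef_pos(),read_time_s())
```

```text
[0.45722609 0.31172762 0.045     ]
[-0.58492464 -0.45728931 -0.45158795] [0.45788711 0.31187677 0.01194594]
0.05114891008244009 [0.45752782 0.3123068  0.0126388 ] [-1.79013277  0.23765476  5.64053001]
0.051305118580065194 [ 0.22945842 -0.54839645 -1.32005656]
0.05091009851938391 [0.45610351 0.31124382 0.12879446] 55.1083
```

View pics/w22.png

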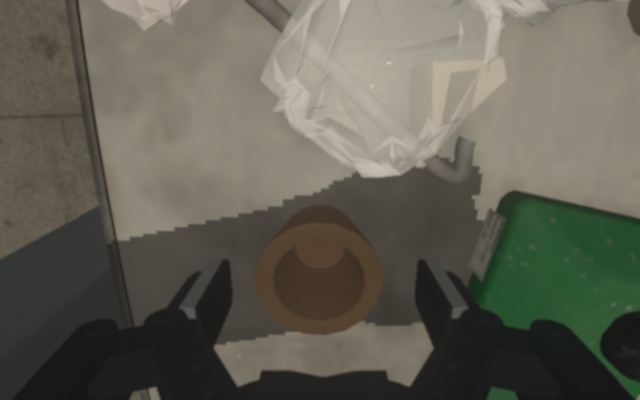

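View pics/w23.png

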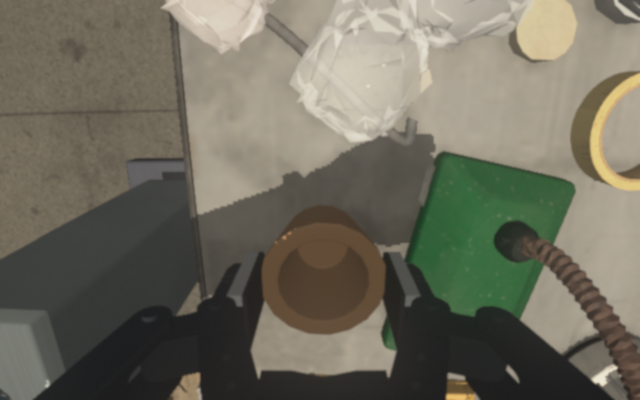

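Run:
```python
from h import *
import pickle
e=np.array(read_eef_pos()); 
print("held off",at_z("wrist",(324,277),.161)-e)
q=down(np.pi/2); 
movel([.50,.2,.19],q,speed=.2); movel([.5587,.0525,.165],q,speed=.2)
pickle.dump(camera_params("wrist"),open("w24.pkl","wb"))
cv2.imwrite("pics/w24.png",read_camera("wrist")[:,:,::-1])
crop("side",(270,90,420,220),4,"d24")
print(read_eef_pos(),read_time_s(),read_finger_gap())
```

```text
held off [0.00119597 0.00137367 0.03220554]
[0.55838898 0.05486028 0.16479105] 56.975 0.05123526827292806
```

View pics/w24.png

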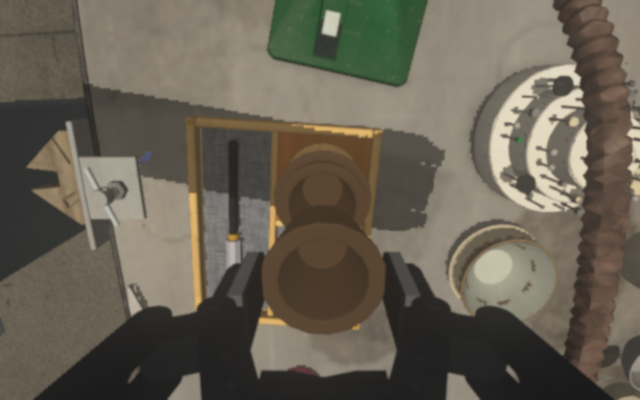

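View pics/d24.png

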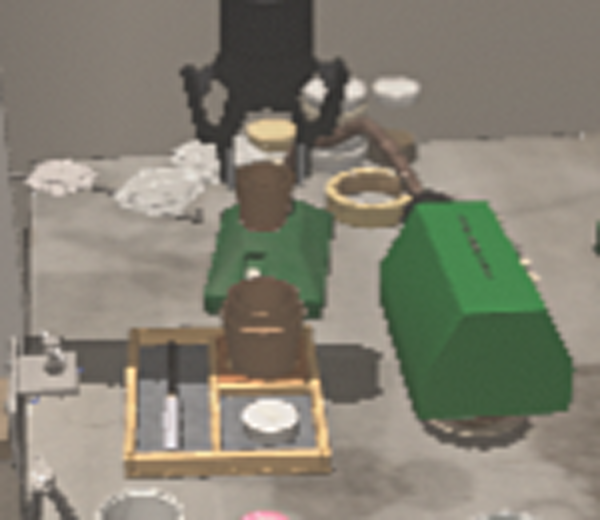

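Run:
```python
from h import *
x,y=.5585,.0522
movel([x,y,.085],speed=.1)
movel([x,y,.076],speed=.03)
for l in guard(x,y,np.arange(.0745,.0605,-.001),4.5): print(l)
print(read_eef_pos(),read_time_s())
cv2.imwrite("pics/w25.png",read_camera("wrist")[:,:,::-1]); crop("side",(270,90,420,220),4,"d25")
```

```text
(0.0745, [-1.4, 1.6, 0.6])
(0.0735, [-1.2, -0.2, 1.5])
(0.0725, [-0.9, -0.1, 0.5])
(0.0715, [-1.7, 0.1, 0.9])
(0.0705, [-1.8, -0.6, 1.4])
(0.0695, [-0.9, 0.3, 1.0])
(0.0685, [-1.3, -0.4, 2.1])
(0.0675, [-1.6, 0.0, 2.4])
(0.0665, [-2.1, -0.0, 6.7])
[0.55872686 0.05187494 0.0669719 ] 60.625
```

View pics/w25.png

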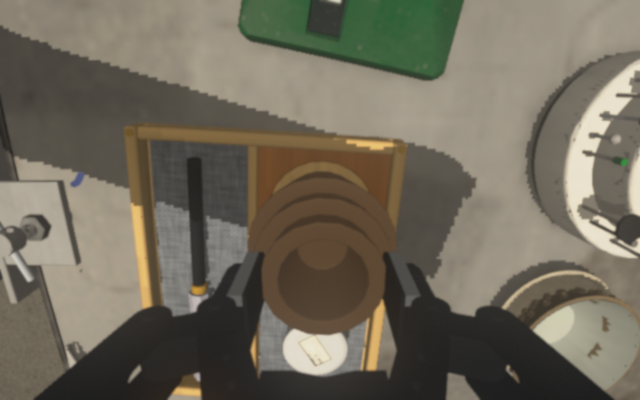

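View pics/d25.png

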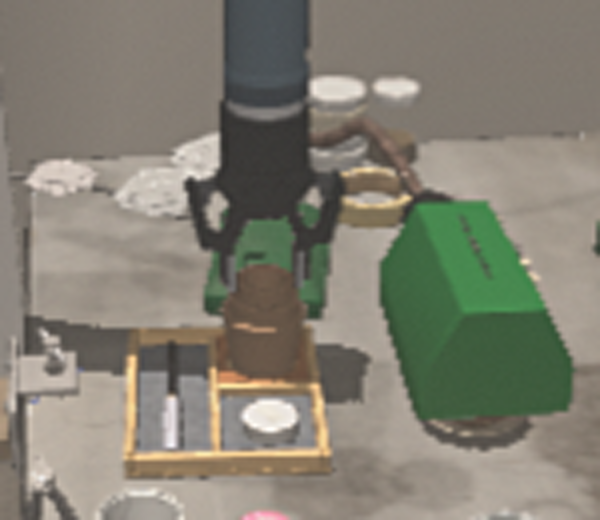

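Contact came at z ≈ 0.067, which is where the small crucible should seat. I'll release it and check.

Run:
```python
from h import *
import pickle
x,y=.5585,.0522
movel([x,y,.0674],speed=.02)
move_gripper(.078); print(read_ft_force())
movel([x,y,.20],speed=.15)
q=down(np.pi/2)
movel([.50,-.06,.22],q,speed=.2)
pickle.dump(camera_params("wrist"),open("w26.pkl","wb"))
cv2.imwrite("pics/w26.png",read_camera("wrist")[:,:,::-1]); 
movel([.47,-.25,.25],q,speed=.2)
crop("side",(270,90,420,220),4,"d26"); crop("scene",(200,130,340,260),5,"s26")
print(read_time_s())
```

```text
[ 1.0475375   0.5749132  -0.04499131]
64.4583
```

View pics/w26.png

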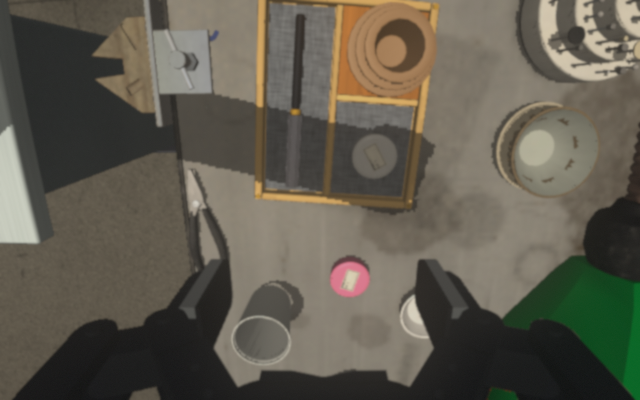

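View pics/d26.png

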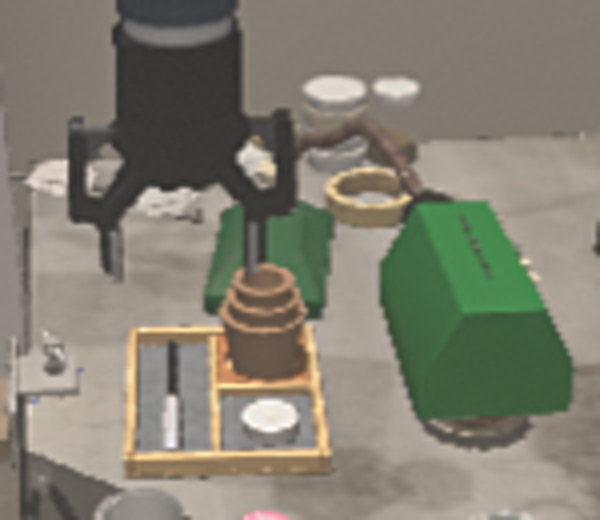

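View pics/s26.png

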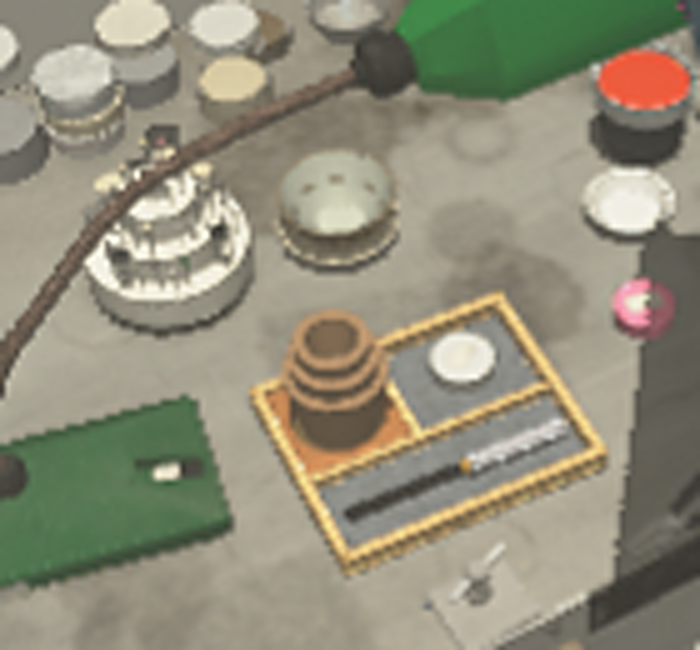

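Run:
```python
from h import *
im=cv2.imread("pics/w26.png")[:,:,::-1]; crop("wrist",(250,0,450,215),2.78,"z26",im)
```

```text
(no output)
```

View pics/z26.png

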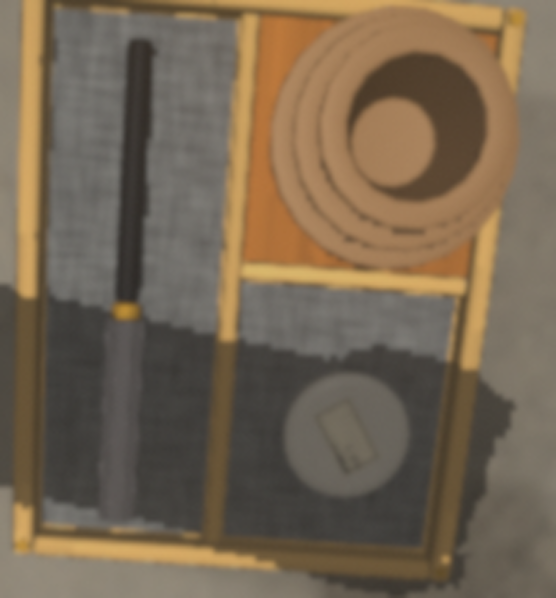

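Run:
```python
from h import *
import pickle
p=pickle.load(open("w26.pkl","rb"))
u=lambda a,b:(250+a/2.78,b/2.78)
inv=lambda w:(R.from_euler('z',-TA).as_matrix()[:2,:2]@(w[:2]-[TX,TY])).round(4)
g=lambda a,b,z: inv(at_z("wrist",u(a,b),z,p))
print("tray corners",g(515,14,.021),g(22,550,.021),g(447,570,.021))
print("large rim",g((272+516)/2,(8+268)/2,.068)) 
print("small rim in",g(417,126,.100),"floor",g(393,141,.063), "outer",g((320+518)/2,(8+237)/2,.1))
print("tin",g(347,435,.024))
a,b=g(141,40,.013),g(117,520,.013); print("rod",a,b,(a+b)/2,np.linalg.norm(a-b))
```

```text
tray corners [0.0812 0.1002] [-0.0795 -0.0995] [ 0.0846 -0.0962]
large rim [0.0369 0.0519]
small rim in [0.0372 0.0517] floor [0.0375 0.0516] outer [0.0376 0.0526]
tin [ 0.0395 -0.046 ]
rod [-0.0439  0.0838] [-0.0441 -0.0873] [-0.044   -0.00175] 0.17110011689066726
```

Run:
```python
from h import *
crop("side",(270,190,420,330),4,"d27")
pause(.5); print(read_joint_vel(),read_time_s()); sign_off(); pause(1.2)
```

```text
[ 1.60424748e-03  5.34056758e-04 -2.86934712e-04 -2.90327604e-03
 -4.89829948e-05  7.38404850e-05  8.45562036e-05] 65.0083
the job is handed in; nothing more can be done
the job is handed in; nothing more can be done
```

View pics/d27.png

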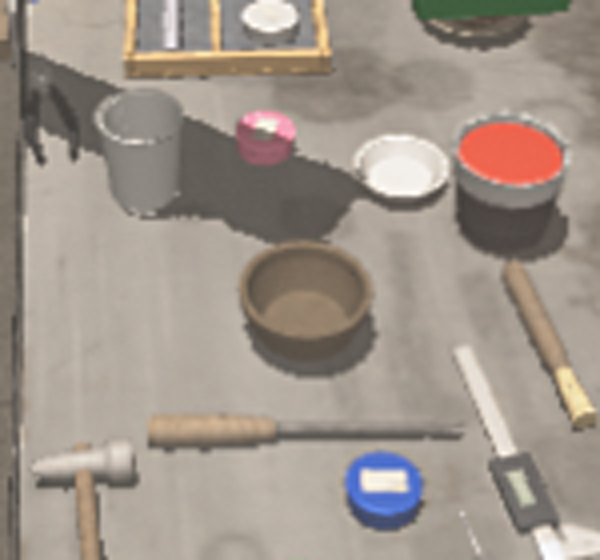

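The casting kit is back in its tray and the job was handed in at about 65 s, with the arm clear and still. `sign_off` reports no verdict, so the figures below are my own camera checks.

- **Crucibles:** the medium sits in the large and the small sits in the medium. Each was lowered until the wrist force rose by about 6–7 N, at the expected resting heights, then released. The large rim measures (37, 52) mm and the small rim (37, 52) mm in the tray frame, so the stack is concentric and stands upright in its seat.
- **Flux tin:** flat in the free bay at tray (39.5, −46) mm.
- **Stirring rod:** along the trough, centre at tray (−44, −2) mm, about 0.001 rad off the trough's line.
- **Look-alikes:** the dish, beaker, file and the blue and pink tins look unmoved in the last side picture. I did not measure them again after the moves.

**Disagreement with the description:** the fingertips were about 38 mm farther back than the stated tool frame. Both fixed cameras and the wrist camera showed this, and a gentle touch on the bench confirmed it, so I used the touch-measured offset for all grasps.

**Smaller mismatches:**
- Estimates of the tray's corners differed by up to 6 mm.
- The networks missed the medium crucible in one close view, so I took its position from the picture.

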